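# Blank off a transfer pump with a cam-arm groove coupler

### The job

Close off the pump's upright outlet: press the grooved metal plug gently down into the coupler while both cam arms still stand out, until the rubber seal is pressed down and the plug is home. Then swing the two cam arms down together, never shutting one while the other still stands out, until both lie fully down against the coupler and lock the plug in. Do not force the seal or the arms, and do not move the other things lying about.

Things in the scene. Friction and masses are not known exactly. Their poses are not given: they have to be found in the camera images.
- plug: Loose bare steel plug, about 400 g, upright, 50.2 mm tall; origin under its centre, z up. Nose 32 mm wide, foot chamfered 3 mm; groove 12.2 to 29.5 mm up (22 mm wide at its bottom, 45 degree flanks); flange 42 mm wide, 31.2 to 34.2 mm up; on top a grip lug 36 mm (plug x) by 16 mm (plug y), 34.2 to 50.2 mm up. Goes into the coupler at any yaw.
- pump: Fixed grey electric pump on a 270 x 130 mm base plate, motor towards pump +x, 106 mm high. Origin on the bench under the axis of the coupler; z up. An upright round aluminium coupler (46 mm outside, bore 34 mm) stands over the origin on a riser clamped at an unknown height: its mouth is 174 to 204 mm above the bench. A cam arm sits on its +y and on its -y side.
- seal_travel (a joint): How far the black rubber seal disc in the bore is pressed down, m, 0 to 0.008. Free, its top is 22 mm below the mouth and there it meets the plug's underside. Resistance 2.5 N at first, 1 N more per mm, 10.5 N at the hard stop. After a full press and release 0.006 to 0.007 is left; the shut cams hold it at 0.007 or more. Below about 0.004 the cams jam on the plug. Over 60 N on the plug ruins it.
- cam_left (a joint): Angle of the cam arm on the pump's +y side, rad: 0 = straight down along the coupler (shut, stop), 1.57 = level. Pivot 21 mm to pump +y of the axis, 9 mm below the mouth, hinge along pump x. Handle: steel bar 14 mm wide (pump x), 6 mm thick, reaching 61 mm from the pivot, its outer (upper when out) face 10.7 mm outside the pivot: 63.4 mm over both when shut. Stays where it is left.
- cam_right (a joint): The same for the cam arm on the pump's -y side, mirrored. Turning an arm takes about 0.08 N m, and up to about 0.2 N m while its cam draws the plug down. Fingers squeezing or pushing with over 50 N on each arm bend them.
- nipple: Bystander: steel pipe nipple with a round collar, no groove or lug, 48 mm wide, 62 mm tall, origin under its centre. Leave alone.
- can: Bystander: closed metal can with a paper label, 54 mm wide, 85 mm tall, origin under its centre. Leave alone.
- wrench: Bystander: open-ended wrench lying on the bench, origin under its middle. Leave alone.

How it is judged:
On the way, in this order (a step that is already met when the one before it is completed fails the run):
1. the plug stands in the coupler (within 4 mm of its axis) and has pressed the seal down by 4.5 mm or more while both cam arms still stand out (over 1.0 rad) (value of joint seal_travel above 0.0045 m and horizontal distance between plug and pump below 0.004 m and value of joint each of cam_left, cam_right above 1 rad), for 0.2 s.
2. both cam arms are swung down (under 0.15 rad) with the plug still pressed in (value of joint seal_travel above 0.0045 m and horizontal distance between plug and pump below 0.004 m and value of joint each of cam_left, cam_right below 0.15 rad), for 0.2 s.
At the end, for the whole second after the job is handed in: The plug is locked upright in the coupler: within 4 mm of its axis, tilted less than 0.06 rad, at rest and holding the seal down by 6 mm or more, and both cam arms are shut (under 0.15 rad) (value of joint seal_travel above 0.006 m and horizontal distance between plug and pump below 0.004 m and angle between plug's own z axis and vertical below 0.06 rad and value of joint each of cam_left, cam_right below 0.15 rad and linear speed of plug below 0.01 m/s); the robot touches nothing.
It fails at once if one arm is nearly shut (under 0.35 rad) while the other still stands out (over 0.9 rad) ((value of joint cam_left below 0.35 rad and value of joint cam_right above 0.9 rad) or (value of joint cam_right below 0.35 rad and value of joint cam_left above 0.9 rad)).
It fails at once if the plug is forced against the coupler or its seal with more than 60 N in all (contact force between plug and pump above 60 N).
It fails at once if the fingers force the cam arms or the pump with more than 100 N in all (contact force between the fingers and pump above 100 N).
It fails at once if a bystander is moved by more than 30 mm (distance of any of nipple, can, wrench from where it was at the start of the episode above 0.03 m).
It also fails if it takes over 64 s, if anything falls off the work surface, if the arm or the gripper's body presses on something with over 40 N, if the wrist force passes 120 N, or if a joint passes its speed limit or range.

### The arm

A 7-joint arm with a two-finger parallel gripper is mounted at the origin on the work surface. World frame = base frame: x ahead of the robot, y to its left, z up, the work surface at z = 0. Lengths are in m, angles in rad, forces in N, time in s.
With the tool pointing down it reaches from about 0.4 to 0.85 m from the base axis. Payload 10.4 kg.
Tool frame: the origin (TCP) lies at the very end of the fingers, on their centre line; the grasp point (between the pads) lies 19 mm behind it; z points along the fingers, y is the direction in which the jaws open and shut (so a half turn about z gives the same grasp; the last joint's range is limited). The gripper opens to 87 mm and grips with 3 to 60 N. Pads are 19 mm wide; open, the fingers measure 117 mm over their backs; the gripper's body (75 mm by 190 mm) begins 51 mm behind the grasp point.
Start: joints at [-1.336, 0.332, -0.065, 1.46, 0.022, 1.35, -0.088], TCP at [0.159, 0.604, 0.223] pointing down, gripper open.
Joint ranges: [-2.6, 2.6], [-0.5, 2.12], [-1.47, 1.34], [0.16, 2.42], [-1.27, 4.41], [0.06, 2.06], [-2.6, 2.6]. Speed limits (rad/s): [2.22, 2.22, 2.79, 2.79, 3.14, 3.14, 3.14].

### API

Orientations are given as a unit quaternion [x, y, z, w].
In Python, from bench import read_state, imaging, r gives the robot as it stands. The module is installed in compiled form; this text tells all that it offers.
- The arm moves only by the tool move_arm, never from a script. Its argument "series" is a list of rows, each a list of 4 numbers: the shift along the tool's x, y, z in m, then the turn about the tool's z in rad. In form: [[x, y, z, roll], ...]. A call has 1 to 20 rows; each row is the pose to reach, as a shift and turn from the pose commanded when the call began, along the tool's axes at that moment; what a row does not reach only later rows make up. A row lasts 1/10 s, in which the tool goes at most 50 mm and 8.59 degrees, less where a joint would pass 70% of its speed; a pose out of reach is approached as far as the arm can. A call with a gripper value outside its range is refused whole. "claw" is the gripper's target within -1 to 1 (fully open at 1, half-way at 0, shut at -1), set as the call begins (left out, the last holds). The fingers move at their own pace and stop on an object; "newtons" is the grip in N (left out, the last holds). Time passes only in rows, so rows that repeat a pose let the fingers close. It gives the time, the measured TCP pose, the force and the opening at its end, in the units of the state.
- read_state(): the state, without advancing time (a new reading comes with each control period).
- imaging.camera(name): name is "scene" or "top"; returns (picture, depth): 400x640x3 uint8, red, green, blue; 400x640 float32, m along the optical axis (not along the pixel's ray), 0 where there is no reading.
- imaging.get_calibration(name): a dict with "camera_matrix" (3x3 intrinsics, pixels), "R" (3x3) and "t" (3): a world point X has camera coordinates R X + t. Camera axes: x right, y down, z forward; pixel columns grow to the right and rows downward; lengths in m; the calibration is good to about 2 mm. A picture is of the moment at which its call begins. get_calibration takes no time and is no camera call.
- r.close_job(): hands the job in, once; it reports no verdict.
The state is a dict: "time": time; "joint_positions": joint angles; "joint_vel": joint speeds; "joint_torque": joint torques, N m; "ee_pos": TCP position; "eef_rot": TCP orientation; "ft_force": force on the tool from outside, world axes, zero at the start; "torque": the same for the moment, N m; "width": finger opening in m.
Only numpy, scipy, OpenCV 4.12 (cv2) and the standard library are available. Lean on these libraries where they do the work, as an engineer would, in place of code of your own. Each camera call takes 0.05 s, during which the arm holds its last target.

## Working session

There is one attempt and no reset: what is moved stays moved. The work goes in short steps, Python scripts to look and compute and a tool call to move; the robot and the scene stay as the last step left them, time stands still between calls to the robot, and variables do not carry over. Pictures are saved under pics/ and viewed, and the job is handed in when it is done.

Besides the shell and the picture viewer there is one more tool, called after "Request:" by a JSON object that holds its "method" and its "body". move_arm: Moves the arm, as the interface text tells. Its arguments: {"type":"object","properties":{"series":{"type":"array","items":{"type":"array","items":{"type":"number"}}},"claw":{"type":"number"},"newtons":{"type":"number"}},"required":["series"]}

```bash
mkdir -p pics; cat > h.py <<'E'
import numpy as np, cv2
from bench import read_state, imaging, r
def snap(n,tag):
    p,d=imaging.camera(n); np.savez(f'pics/{tag}.npz',p=p,d=d); cv2.imwrite(f'pics/{tag}.png',p[:,:,::-1]); return p,d
def world(n,d):
    c=imaging.get_calibration(n);K=np.array(c['camera_matrix']);R=np.array(c['R']);t=np.array(c['t'])
    v,u=np.mgrid[:d.shape[0],:d.shape[1]]
    X=np.stack([(u-K[0,2])/K[0,0]*d,(v-K[1,2])/K[1,1]*d,d],-1)
    W=(X-t)@R; W[d==0]=np.nan
    return W
E
python3 - <<'E'
from h import *
s=read_state();print({k:np.round(v,3) for k,v in s.items()})
for n in('scene','top'):
    snap(n,n+'0'); c=imaging.get_calibration(n);print(n,c, -np.array(c['R']).T@c['t'])
E
```

```text
{'time': np.float64(0.0), 'joint_positions': array([-1.336,  0.333, -0.065,  1.461,  0.022,  1.35 , -0.089]), 'joint_vel': array([ 0.001,  0.   , -0.   ,  0.001,  0.001, -0.   , -0.002]), 'joint_torque': array([ 1.0000e-03, -6.2327e+01,  2.5000e-02, -3.8990e+01, -6.1000e-02,
        4.0000e-02,  0.0000e+00]), 'ee_pos': array([0.159, 0.604, 0.222]), 'eef_rot': array([ 0.129,  0.992, -0.001, -0.   ]), 'ft_force': array([ 0.262,  0.023, -0.279]), 'torque': array([ 0.027, -0.072,  0.007]), 'width': np.float64(0.087)}
scene {'camera_matrix': array([[379.07243931,   0.        , 321.94313634],
       [  0.        , 379.07243931, 197.28891129],
       [  0.        ,   0.        ,   1.        ]]), 'R': array([[-0.68464282,  0.72886511, -0.00445539],
       [ 0.53619548,  0.49950366, -0.68043405],
       [-0.49371916, -0.46824325, -0.73279578]]), 't': array([ 0.37708731, -0.2763585 ,  1.19102738])} [0.99438534 0.42088683 0.68641617]
top {'camera_matrix': array([[496.32351877,   0.        , 323.06853435],
       [  0.        , 496.32351877, 204.29767905],
       [  0.        ,   0.        ,   1.        ]]), 'R': array([[-0.06202402, -0.99806007,  0.0053965 ],
       [-0.974135  ,  0.05935831, -0.21803119],
       [ 0.2172879 , -0.01878009, -0.97592688]]), 't': array([0.07822452, 0.61853948, 1.01715001])} [0.38637837 0.06045949 1.12710279]
```

View pics/scene0.png

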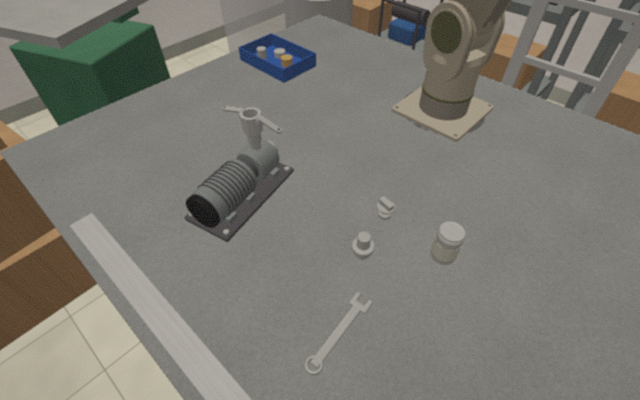

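View pics/top0.png

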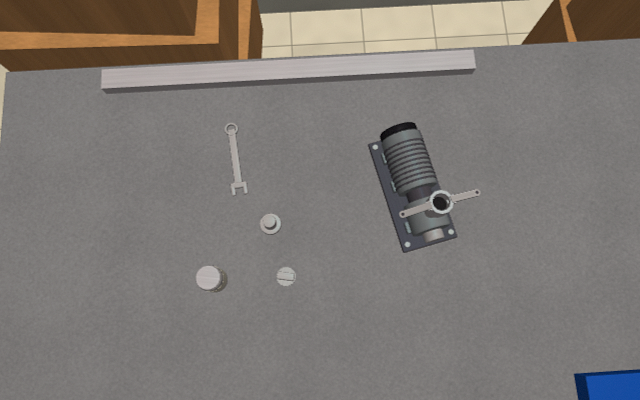

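The top view shows the plug (slotted lug) at about (286,276), the nipple at (270,224), the can at (210,279), and the coupler at (441,202) with both arms out. In the scene view the plug is at (385,207) and the coupler at (251,113).

```bash
python3 - <<'E'
from h import *
Z=np.load('pics/top0.npz');W=world('top',Z['d']);p=Z['p']
for (a,b,c,e),n in (((262,300,310,255),'plug'),((385,500,235,165),'pump'),((320,340,300,320),'bench'),((255,285,240,208),'nip')):
    w=W[min(c,e):max(c,e),a:b].reshape(-1,3);w=w[~np.isnan(w[:,0])]
    print(n,np.histogram(w[:,2],bins=np.arange(-.01,.23,.01))[0])
    if n=='bench':print(w.mean(0))
    if n=='plug':
        for lo,hi in((.042,.06),(.025,.042)):
            q=w[(w[:,2]>lo)&(w[:,2]<hi)];print(lo,len(q),q.mean(0),np.median(q,0),q.min(0),q.max(0), cv2.minAreaRect(q[:,:2].astype(np.float32)*1000))
    if n=='pump':
        q=w[w[:,2]>.155];print(len(q),q.min(0),q.max(0),q.mean(0),np.percentile(q[:,2],[5,25,50,75,95]),cv2.minAreaRect(q[:,:2].astype(np.float32)*1000))
im=p[..., ::-1]
a=cv2.resize(im[255:300,262:312],None,fx=8,fy=8,interpolation=cv2.INTER_CUBIC)
b=cv2.resize(im[175:230,385:490],None,fx=7,fy=7,interpolation=cv2.INTER_CUBIC)
cv2.imwrite('pics/a.png',a);cv2.imwrite('pics/b.png',b)
E
```

```text
plug [ 521 1273    0    1  156   47   84    0    0    0    0    0    0    0
    0    0    0    0    0    0    0    0    0]
0.042 128 [0.47341943 0.12950952 0.05068797] [0.47349321 0.12936293 0.05089221] [0.4635876  0.11180334 0.04212667] [0.48253429 0.14882205 0.05513089] ((473.8051452636719, 130.2242431640625), (36.01007080078125, 15.923346519470215), 79.2354507446289)
0.025 160 [0.47344026 0.12958087 0.03507261] [0.46880146 0.12954784 0.03515686] [0.45454747 0.11019568 0.02981098] [0.49432176 0.15025822 0.04090125] ((474.4908752441406, 130.20484924316406), (39.503578186035156, 39.22853088378906), 86.94597625732422)
pump [1210 2602  889   46   44   18   58  138  345  511  652  506    3    9
    2    0   13   29  231  261  451    2    0]
983 [ 0.56130328 -0.26570118  0.15633545] [ 0.60857709 -0.10588435  0.20009328] [ 0.58399962 -0.18415942  0.18658133] [0.17142085 0.17812238 0.18887647 0.19487306 0.19782658] ((584.8428344726562, -185.43392944335938), (45.62672424316406, 164.0066375732422), 13.66232967376709)
bench [112 287   0   0   0   0   0   0   0   0   0   0   0   0   0   0   0   0
   0   0   0   0   0]
[0.39746514 0.03936263 0.00105987]
nip [185 412   0  23 186  12  19 118   0   0   0   0   0   0   0   0   0   0
   0   0   0   0   0]
```

View pics/a.png

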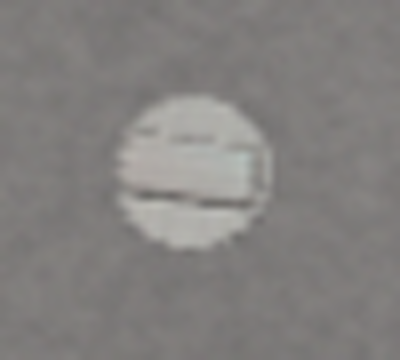

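View pics/b.png

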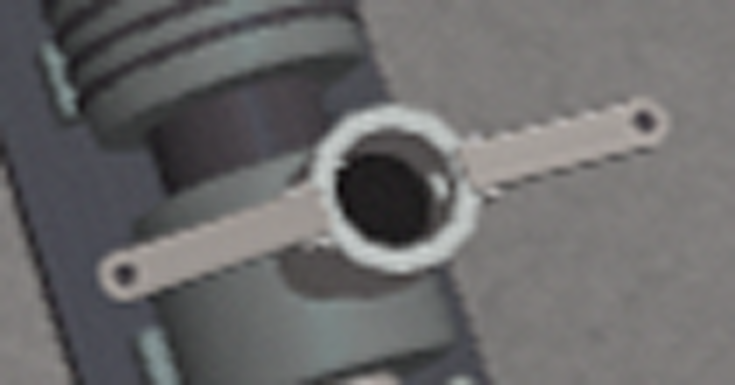

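```bash
python3 - <<'E'
from h import *
ax=np.array([np.cos(np.radians(13.66)),np.sin(np.radians(13.66))]);ay=np.array([-ax[1],ax[0]])
for n in('top','scene'):
    Z=np.load(f'pics/{n}0.npz');W=world(n,Z['d']);w=W.reshape(-1,3);w=w[~np.isnan(w[:,0])]
    c=np.array([.5848,-.1854])
    w=w[(np.linalg.norm(w[:,:2]-c,axis=1)<.1)&(w[:,2]>.15)]
    L=np.c_[(w[:,:2]-c)@ax,(w[:,:2]-c)@ay,w[:,2]]
    print(n,len(L))
    for y in np.arange(-.09,.09,.01):
        m=(L[:,1]>y)&(L[:,1]<=y+.01)&(abs(L[:,0])<.02)
        if m.sum():print(round(y,3),m.sum(),np.round(np.percentile(L[m,2],[10,50,90]),4),'x',np.round(np.percentile(L[m,0],[2,50,98]),4))
    top=L[(np.hypot(L[:,0],L[:,1])<.03)&(L[:,2]>.192)]
    (a,b),rr=cv2.minEnclosingCircle((top[:,:2]*1000).astype(np.float32));print('ring',a,b,rr,np.percentile(top[:,2],[5,25,50,75,95]))
    # algebraic box mid
    print(np.percentile(top[:,:2],[0,100],axis=0), cv2.minAreaRect((w[:,:2]*1000).astype(np.float32)))
    # plug + bench
    q=W.reshape(-1,3);q=q[~np.isnan(q[:,0])]
    q=q[np.linalg.norm(q[:,:2]-[.474,.130],axis=1)<.05]
    u=q[q[:,2]>.046];print('lug',u.mean(0),np.percentile(u[:,2],[10,50,90]),cv2.minAreaRect((u[:,:2]*1000).astype(np.float32)))
    b=q[np.abs(q[:,2])<.012];print('bench z',np.median(b[:,2]))
E
```

```text
top 987
-0.09 5 [0.1852 0.1862 0.1887] x [-0.0046  0.0001  0.0026]
-0.08 35 [0.1839 0.1868 0.1888] x [-0.0077 -0.0017  0.0054]
-0.07 35 [0.1868 0.1882 0.1908] x [-0.0078 -0.0011  0.006 ]
-0.06 32 [0.1882 0.1906 0.1935] x [-0.0074 -0.001   0.006 ]
-0.05 34 [0.1912 0.1927 0.1942] x [-0.0072 -0.0012  0.0056]
-0.04 33 [0.1929 0.1943 0.1969] x [-0.0069 -0.0007  0.0059]
-0.03 47 [0.1921 0.1966 0.1986] x [-0.0088 -0.0001  0.0091]
-0.02 141 [0.1725 0.1867 0.1968] x [-0.0166  0.0022  0.0175]
-0.01 108 [0.1727 0.1748 0.1963] x [-0.0187  0.0038  0.019 ]
-0.0 88 [0.172  0.1745 0.1961] x [-0.0193  0.003   0.0195]
0.01 98 [0.1642 0.193  0.1976] x [-0.0198 -0.0117  0.0177]
0.02 72 [0.1728 0.1949 0.1984] x [-0.0105 -0.0026  0.0104]
0.03 39 [0.1911 0.1933 0.1964] x [-0.0061  0.0006  0.0075]
0.04 41 [0.1879 0.1904 0.1922] x [-0.0058  0.001   0.0074]
0.05 40 [0.1849 0.1876 0.1896] x [-0.0049  0.0011  0.0077]
0.06 40 [0.1812 0.1836 0.1857] x [-0.0053  0.0009  0.0078]
0.07 39 [0.1775 0.1802 0.1825] x [-0.0048  0.0011  0.0084]
0.08 3 [0.1777 0.1781 0.1793] x [-0.0004  0.0016  0.0034]
ring 0.44688287377357
[... 1324 characters left out ...]
1863 0.1877] x [-0.0034  0.0056  0.011 ]
0.06 29 [0.1804 0.1825 0.1842] x [-0.0029  0.0051  0.0111]
0.07 29 [0.1757 0.1794 0.1809] x [-0.0028  0.0066  0.0119]
0.08 3 [0.1772 0.1788 0.1794] x [0.0015 0.0061 0.0061]
ring 0.19689619541168213 -0.18440628051757812 29.456342697143555 [0.19255584 0.19446545 0.19553128 0.19645252 0.19760414]
[[-0.02067517 -0.02938657]
 [ 0.02674114  0.02913523]] ((588.9048461914062, -185.22950744628906), (47.53324890136719, 161.1170196533203), 24.519678115844727)
lug [0.47839908 0.13091717 0.05023797] [0.0475946  0.05037753 0.05197251] ((477.61798095703125, 129.99478149414062), (37.10890579223633, 15.602272033691406), 74.47342681884766)
bench z 0.0007267763338013142
```

```bash
python3 - <<'E'
from h import *
im=np.load('pics/scene0.npz')['p'][...,::-1]
cv2.imwrite('pics/c.png',np.hstack([cv2.resize(im[90:170,210:300],None,fx=5,fy=5,interpolation=cv2.INTER_CUBIC),cv2.resize(im[190:230,365:405],None,fx=10,fy=10,interpolation=cv2.INTER_CUBIC)][:1]))
# plug edge via hough on top: project model
from scipy.spatial.transform import Rotation as Ro
print(Ro.from_quat(read_state()['eef_rot']).as_matrix().round(4))
E
```

```text
[[-9.670e-01  2.549e-01 -3.000e-04]
 [ 2.549e-01  9.670e-01 -1.200e-03]
 [-0.000e+00 -1.200e-03 -1.000e+00]]
```

View pics/c.png

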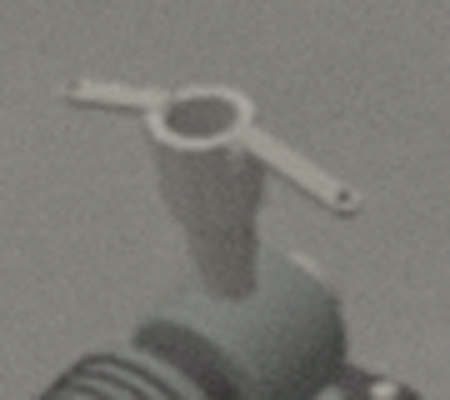

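```bash
cat >> h.py <<'E'
from scipy.spatial.transform import Rotation as Ro
def shift(target,yaw_y=None):
    "shift in tool axes from measured pose to world target; yaw_y: wanted heading (deg) of tool y"
    s=read_state();M=Ro.from_quat(s['eef_rot']).as_matrix();d=M.T@(np.array(target)-s['ee_pos'])
    h=np.degrees(np.arctan2(M[1,1],M[0,1]))
    roll=None if yaw_y is None else -np.radians((yaw_y-h+180)%360-180)
    return np.round(d,4),roll,round(h,2)
E
python3 - <<'E'
from h import *
print(shift([.4755,.130,.13],-10.75))
E
```

```text
(array([-0.4266, -0.3776,  0.0923]), np.float64(1.5006397164746237), np.float64(75.23))
```

Request:
{"method": "move_arm", "body": {"series": [[-0.014,-0.0126,0,0.05],[-0.043,-0.038,0,0.15],[-0.071,-0.063,0,0.25],[-0.1,-0.088,0,0.35],[-0.128,-0.113,0.01,0.45],[-0.157,-0.139,0.02,0.55],[-0.185,-0.164,0.03,0.65],[-0.214,-0.189,0.04,0.75],[-0.242,-0.214,0.05,0.85],[-0.27,-0.239,0.06,0.95],[-0.299,-0.264,0.07,1.05],[-0.327,-0.29,0.08,1.15],[-0.356,-0.315,0.0923,1.25],[-0.384,-0.34,0.0923,1.35],[-0.405,-0.36,0.0923,1.43],[-0.42,-0.373,0.0923,1.48],[-0.4266,-0.3776,0.0923,1.5],[-0.4266,-0.3776,0.0923,1.5],[-0.4266,-0.3776,0.0923,1.5],[-0.4266,-0.3776,0.0923,1.5]], "claw": 0, "newtons": 40}}

```text
time: 2.1
ee_pos: [0.4749, 0.1319, 0.1302]
eef_rot: [0.769, 0.639, -0.0, -0.0]
ft_force: [-0.4, 0.5, 0.0]
width: 0.0434
```

```bash
python3 - <<'E'
from h import *
print(shift([.4755,.130,.038],-10.75))
im=[]
for n in('scene','top'):
    p,d=snap(n,n+'1'); im.append(p)
cv2.imwrite('pics/d.png',np.hstack([cv2.resize(im[0][100:250,310:470,::-1],None,fx=2.4,fy=2.4),cv2.resize(im[1][210:360,200:360,::-1],None,fx=2.4,fy=2.4)]))
E
```

```text
(array([-0.0018,  0.001 ,  0.0922]), np.float64(0.0036946419185750795), np.float64(-10.54))
```

View pics/d.png

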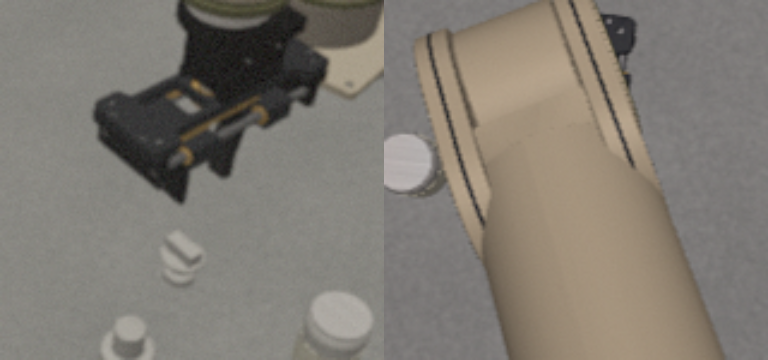

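Request:
{"method": "move_arm", "body": {"series": [[0,0,0.02,0],[0,0,0.04,0],[0,0,0.06,0],[0,0,0.075,0],[0,0,0.085,0],[0,0,0.09,0],[0,0,0.092,0],[0,0,0.092,0],[0,0,0.092,0]]}}

```text
time: 3.1
ee_pos: [0.4759, 0.1307, 0.0388]
eef_rot: [0.77, 0.638, 0.0, 0.0]
ft_force: [-0.9, -0.2, 0.1]
width: 0.0434
```

```bash
python3 - <<'E'
from h import *
print(shift([.4755,.130,.037],-10.75),read_state()['ft_force'])
p,d=snap('scene','scene2')
cv2.imwrite('pics/e.png',cv2.resize(p[130:250,320:480,::-1],None,fx=4,fy=4,interpolation=cv2.INTER_CUBIC))
E
```

```text
(array([-0.0008, -0.0003,  0.0018]), np.float64(0.0006839680433144865), np.float64(-10.71)) [-0.92522554 -0.16953784  0.11840667]
```

View pics/e.png

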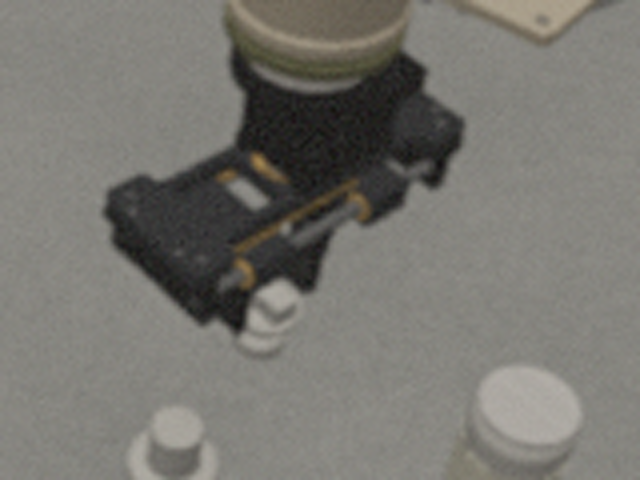

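Request:
{"method": "move_arm", "body": {"series": [[-0.0005,0,0.001,0],[-0.0005,0,0.001,0],[-0.0005,0,0.001,0],[-0.0005,0,0.001,0],[-0.0005,0,0.001,0],[-0.0005,0,0.001,0]], "claw": -1, "newtons": 40}}

```text
time: 3.75
ee_pos: [0.4754, 0.13, 0.0372]
eef_rot: [0.77, 0.638, -0.0, -0.0]
ft_force: [-0.8, 0.1, -0.3]
width: 0.0156
```

Request:
{"method": "move_arm", "body": {"series": [[0,0,-0.01,0],[0,0,-0.03,0],[0,0,-0.06,0],[0,0,-0.1,0],[0,0,-0.14,0],[0,0,-0.18,0],[0,0,-0.21,0],[0,0,-0.23,0],[0,0,-0.235,0],[0,0,-0.235,0],[0,0,-0.235,0]]}}

```text
time: 4.85
ee_pos: [0.4748, 0.1297, 0.2709]
eef_rot: [0.77, 0.638, -0.001, -0.0]
ft_force: [-0.1, -0.7, -4.7]
width: 0.0158
```

```bash
python3 - <<'E'
from h import *
print(shift([.5863,-.185,.270],-76.34),read_state()['ft_force'],read_state()['width'])
E
```

```text
(array([-0.2885,  0.1681,  0.001 ]), np.float64(1.1452665737315453), np.float64(-10.72)) [-0.1184446  -0.67780359 -4.67182092] 0.015814216028518357
```

Request:
{"method": "move_arm", "body": {"series": [[-0.01,0.006,0,0.05],[-0.03,0.017,0,0.12],[-0.055,0.032,0,0.22],[-0.08,0.047,0,0.32],[-0.105,0.061,0,0.42],[-0.13,0.076,0,0.52],[-0.155,0.09,0,0.62],[-0.18,0.105,0,0.72],[-0.205,0.119,0,0.82],[-0.23,0.134,0,0.92],[-0.255,0.149,0,1.01],[-0.275,0.16,0,1.09],[-0.285,0.166,0,1.13],[-0.2885,0.168,0,1.145],[-0.2885,0.168,0,1.145],[-0.2885,0.168,0,1.145],[-0.2885,0.168,0,1.145],[-0.2885,0.168,0,1.145]]}}

```text
time: 6.65
ee_pos: [0.587, -0.1838, 0.2724]
eef_rot: [0.993, 0.12, 0.0, -0.0]
ft_force: [0.1, -0.6, -3.8]
width: 0.0154
```

```bash
python3 - <<'E'
from h import *
print(shift([.5863,-.185,.270],-76.34),read_state()['ft_force'],read_state()['width'])
im=[]
for n in('scene','top'):
    p,d=snap(n,n+'3');im.append(p)
cv2.imwrite('pics/f.png',np.hstack([cv2.resize(im[0][30:150,180:320,::-1],None,fx=4,fy=4,interpolation=cv2.INTER_CUBIC)]))
cv2.imwrite('pics/g.png',im[1][...,::-1])
E
```

```text
(array([-0.001 ,  0.001 ,  0.0024]), np.float64(0.0020051392816917844), np.float64(-76.23)) [ 0.07281973 -0.55886755 -3.81278026] 0.015446359804091656
```

View pics/f.png

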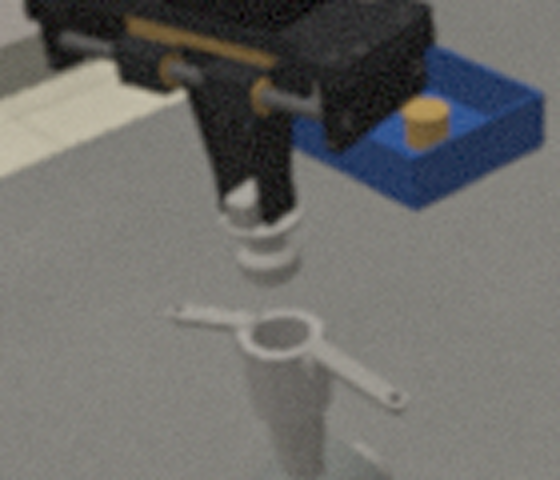

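View pics/g.png

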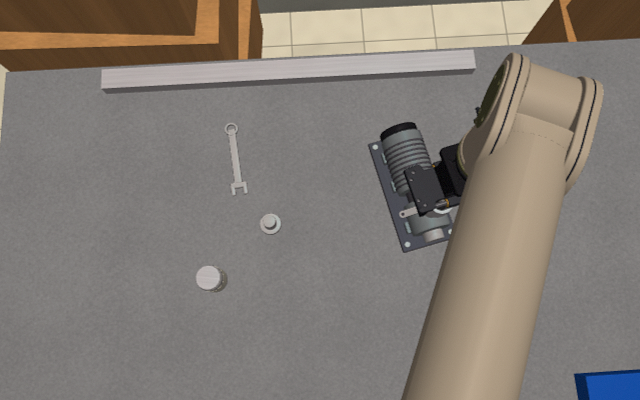

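```bash
cat > fit.py <<'E'
from h import *
from scipy.optimize import least_squares
def fit(L,rad,c0):
    f=lambda c:np.hypot(L[:,0]-c[0],L[:,1]-c[1])-rad
    s=least_squares(f,c0,loss='soft_l1',f_scale=.001);return s.x.round(4),np.abs(f(s.x)).mean().round(4),len(L)
def run(tag,zp):
    W=world('scene',np.load(f'pics/{tag}.npz')['d']).reshape(-1,3);W=W[~np.isnan(W[:,0])]
    near=lambda r,z0,z1:W[(np.hypot(W[:,0]-.588,W[:,1]+.185)<r)&(W[:,2]>z0)&(W[:,2]<z1)]
    # coupler outer side, exclude arms
    ax=np.array([.9717,.2362]);ay=np.array([-.2362,.9717])
    c=near(.03,.15,.185);y=(c[:,:2]-[.588,-.185])@ay
    print('coupler',fit(c[abs(y)<.02],.023,[.588,-.185]))
    print('coupler all',fit(c,.023,[.588,-.185]))
    m=near(.026,.1925,.2)
    print('nose',fit(near(.03,zp+.004,zp+.011),.016,[.588,-.185]))
    print('flange',fit(near(.03,zp+.0312,zp+.0342),.021,[.588,-.185]))
    h=near(.035,.2,.27);print(np.histogram(h[:,2],bins=np.arange(.2,.28,.004)))
E
python3 -c "
from fit import *
run('scene3',.2352)"
python3 - <<'E'
from h import *
# overlay of predicted circles using tcp pose & coupler estimate
c=imaging.get_calibration('scene');K=c['camera_matrix']
im=np.load('pics/scene3.npz')['p'][...,::-1].copy()
S=6;x0,y0=200,60;cr=cv2.resize(im[60:140,200:300],None,fx=S,fy=S,interpolation=cv2.INTER_CUBIC)
def circ(cx,cy,z,r,col):
    a=np.linspace(0,2*np.pi,80);P=np.c_[cx+r*np.cos(a),cy+r*np.sin(a),0*a+z]
    q,_=cv2.projectPoints(P,cv2.Rodrigues(c['R'])[0],c['t'],K,None);q=((q[:,0]-[x0,y0]+.5)*S).astype(np.int32)
    cv2.polylines(cr,[q],True,col,1)
s=read_state()['ee_pos'];zb=s[2]-.0372
for z,r in((0.003,.016),(.0312,.021),(.0342,.021)):circ(s[0],s[1],zb+z,r,(0,0,255))
for r in(.017,.023):circ(.5863,-.185,.195,r,(0,255,0))
cv2.imwrite('pics/ov.png',cr)
E
```

```text
coupler (array([ 0.5875, -0.1856]), np.float64(0.0018), 230)
coupler all (array([ 0.5876, -0.1856]), np.float64(0.0017), 287)
nose (array([ 0.5883, -0.184 ]), np.float64(0.0007), 41)
flange (array([ 0.5878, -0.1849]), np.float64(0.0008), 18)
(array([ 0,  0,  0,  0,  0,  0,  0,  0,  2,  6, 28, 28, 42, 25, 19,  6,  3,
       28,  0,  0]), array([0.2  , 0.204, 0.208, 0.212, 0.216, 0.22 , 0.224, 0.228, 0.232,
       0.236, 0.24 , 0.244, 0.248, 0.252, 0.256, 0.26 , 0.264, 0.268,
       0.272, 0.276, 0.28 ]))
```

View pics/ov.png

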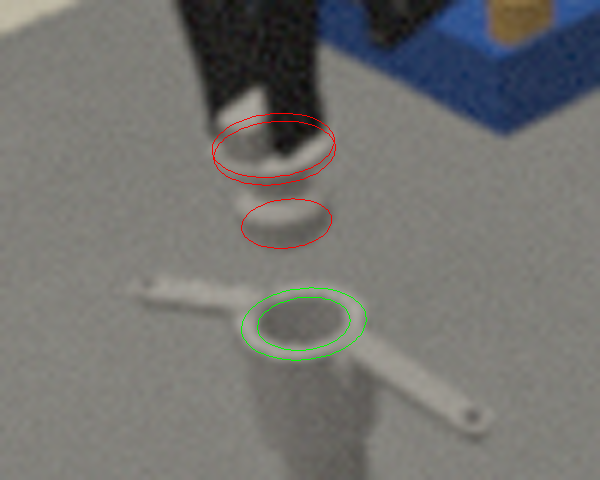

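Request:
{"method": "move_arm", "body": {"series": [[-0.001,0.001,0.005,0.002],[-0.001,0.001,0.012,0.002],[-0.001,0.001,0.02,0.002],[-0.001,0.001,0.027,0.002],[-0.001,0.001,0.03,0.002],[-0.001,0.001,0.03,0.002],[-0.001,0.001,0.03,0.002],[-0.001,0.001,0.03,0.002]]}}

```text
time: 7.55
ee_pos: [0.5863, -0.1861, 0.2426]
eef_rot: [0.993, 0.118, 0.0, 0.0]
ft_force: [-0.5, -1.0, -4.3]
width: 0.0153
```

```bash
python3 - <<'E'
from h import *
print(shift([.5863,-.185,.232],-76.34),read_state()['ft_force'],read_state()['torque'])
p,d=snap('scene','scene4')
c=imaging.get_calibration('scene');K=c['camera_matrix']
im=p[...,::-1].copy()
S=6;x0,y0=200,60;cr=cv2.resize(im[60:140,200:300],None,fx=S,fy=S,interpolation=cv2.INTER_CUBIC)
def circ(cx,cy,z,r,col):
    a=np.linspace(0,2*np.pi,80);P=np.c_[cx+r*np.cos(a),cy+r*np.sin(a),0*a+z]
    q,_=cv2.projectPoints(P,cv2.Rodrigues(c['R'])[0],c['t'],K,None);q=((q[:,0]-[x0,y0]+.5)*S).astype(np.int32)
    cv2.polylines(cr,[q],True,col,1)
s=read_state()['ee_pos'];zb=s[2]-.0372
for z,r in((0.003,.016),(.0312,.021),(.0342,.021)):circ(s[0],s[1],zb+z,r,(0,0,255))
for r in(.017,.023):circ(.5863,-.185,.195,r,(0,255,0))
cv2.imwrite('pics/ov2.png',cr)
E
python3 -c "
from fit import *
run('scene4',read_state()['ee_pos'][2]-.0372)"
```

```text
(array([ 0.0002, -0.001 ,  0.0106]), np.float64(-0.0017025068300154935), np.float64(-76.44)) [-0.47781048 -1.0458402  -4.31871324] [-0.0942551   0.10184199 -0.00608151]
coupler (array([ 0.5876, -0.1854]), np.float64(0.0018), 227)
coupler all (array([ 0.5877, -0.1855]), np.float64(0.0017), 287)
nose (array([ 0.5876, -0.1862]), np.float64(0.0007), 45)
flange (array([ 0.5866, -0.1869]), np.float64(0.0007), 13)
(array([ 0,  1, 19, 23, 34, 35, 18, 11,  3, 22, 49, 30, 34, 45, 55, 33, 29,
       14,  0,  0]), array([0.2  , 0.204, 0.208, 0.212, 0.216, 0.22 , 0.224, 0.228, 0.232,
       0.236, 0.24 , 0.244, 0.248, 0.252, 0.256, 0.26 , 0.264, 0.268,
       0.272, 0.276, 0.28 ]))
```

View pics/ov2.png

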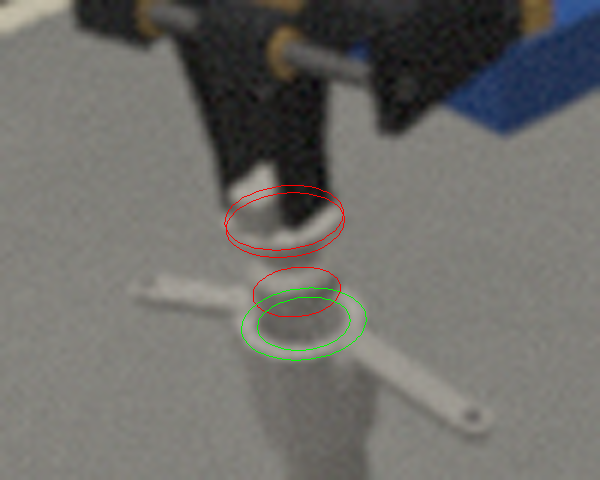

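Request:
{"method": "move_arm", "body": {"series": [[0,-0.0008,0.002,0],[0,-0.0008,0.004,0],[0,-0.0008,0.006,0],[0,-0.0008,0.008,0],[0,-0.0008,0.01,0],[0,-0.0008,0.012,0],[0,-0.0008,0.013,0],[0,-0.0008,0.013,0],[0,-0.0008,0.013,0]]}}

```text
time: 8.5
ee_pos: [0.586, -0.1852, 0.2293]
eef_rot: [0.993, 0.118, 0.0, -0.0]
ft_force: [-0.3, -0.5, -4.0]
width: 0.0155
```

```bash
python3 - <<'E'
from h import *
s=read_state();print(shift([.5863,-.185,.22],-76.34),s['ft_force'],s['torque'],s['width'])
E
```

```text
(array([ 0.0003, -0.0001,  0.0093]), np.float64(-0.0015968264271905208), np.float64(-76.43)) [-0.2876084  -0.54232934 -4.03054345] [-0.09097809  0.12610902  0.00793037] 0.015507576279031866
```

Request:
{"method": "move_arm", "body": {"series": [[0,0,0.001,0],[0,0,0.002,0],[0,0,0.003,0],[0,0,0.004,0],[0,0,0.005,0],[0,0,0.006,0],[0,0,0.006,0]]}}

```text
time: 9.2
ee_pos: [0.586, -0.1852, 0.223]
eef_rot: [0.993, 0.118, -0.0, -0.0]
ft_force: [1.3, 0.0, -4.6]
width: 0.0153
```

```bash
python3 - <<'E'
from h import *
s=read_state();print(shift([.5863,-.185,.22],-76.34),s['ft_force'],s['torque'],s['width'])
E
```

```text
(array([ 0.0004, -0.0001,  0.003 ]), np.float64(-0.00167116194464802), np.float64(-76.44)) [ 1.25153833  0.01329057 -4.58437252] [-0.31370537  0.10553881  0.01184326] 0.015309638705740376
```

Request:
{"method": "move_arm", "body": {"series": [[0.0005,0,0.001,0],[0.0005,0,0.002,0],[0.0005,0,0.004,0],[0.0005,0,0.006,0],[0.0005,0,0.008,0],[0.0005,0,0.01,0],[0.0005,0,0.01,0],[0.0005,0,0.01,0]]}}

```text
time: 10.0
ee_pos: [0.5863, -0.1851, 0.2129]
eef_rot: [0.993, 0.118, -0.0, -0.0]
ft_force: [-0.9, -1.8, -6.0]
width: 0.0158
```

```bash
python3 - <<'E'
from h import *
s=read_state();print(shift([.5863,-.185,.22],-76.34),s['ft_force'],s['torque'],s['width'])
E
```

```text
(array([ 0.    , -0.0001, -0.0071]), np.float64(-0.0017364733999194885), np.float64(-76.44)) [-0.8600354  -1.75926316 -5.9544273 ] [-0.73428462  0.34180162 -0.03928687] 0.01578044854211985
```

Request:
{"method": "move_arm", "body": {"series": [[0,0.0003,0.001,0],[0,0.0003,0.002,0],[0,0.0003,0.003,0],[0,0.0003,0.004,0],[0,0.0003,0.005,0],[0,0.0003,0.006,0],[0,0.0003,0.006,0]]}}

```text
time: 10.7
ee_pos: [0.5866, -0.1853, 0.2074]
eef_rot: [0.993, 0.118, 0.0, -0.0]
ft_force: [-2.5, -1.5, 1.0]
width: 0.0155
```

```bash
python3 - <<'E'
from h import *
s=read_state();print(shift([.5863,-.185,.22],-76.34),s['ft_force'],s['torque'],s['width'])
E
```

```text
(array([-0.0002, -0.0004, -0.0126]), np.float64(-0.0015945712693553355), np.float64(-76.43)) [-2.48088658 -1.4697849   1.04891079] [-0.40485541  0.74599414 -0.00250654] 0.015493216341920349
```

Request:
{"method": "move_arm", "body": {"series": [[-0.0003,0,0.001,0],[-0.0003,0,0.002,0],[-0.0003,0,0.003,0],[-0.0003,0,0.004,0],[-0.0003,0,0.004,0]]}}

```text
time: 11.2
ee_pos: [0.5865, -0.1853, 0.2034]
eef_rot: [0.993, 0.118, 0.0, -0.0]
ft_force: [-1.0, -0.2, 4.2]
width: 0.016
```

```bash
python3 - <<'E'
from h import *
s=read_state();print(shift([.5863,-.185,.22],-76.34),s['ft_force'],s['torque'],s['width'])
E
```

```text
(array([-0.0001, -0.0004, -0.0166]), np.float64(-0.001417099382609532), np.float64(-76.42)) [-0.98623291 -0.18256466  4.23522993] [-0.22315453  0.60535494  0.00933288] 0.015998810140541095
```

Request:
{"method": "move_arm", "body": {"series": [[0,0,0.0005,0],[0,0,0.001,0],[0,0,0.0015,0],[0,0,0.002,0],[0,0,0.002,0]]}}

```text
time: 11.7
ee_pos: [0.5867, -0.1852, 0.2028]
eef_rot: [0.993, 0.118, 0.001, -0.0]
ft_force: [-6.4, 2.1, 15.5]
width: 0.0153
```

```bash
python3 - <<'E'
from h import *
s=read_state();print(shift([.5863,-.185,.22],-76.34),s['ft_force'],s['torque'],s['width'])
E
```

```text
(array([-0.0003, -0.0003, -0.0172]), np.float64(-0.0012982845108215832), np.float64(-76.41)) [-6.37188469  2.13863639 15.51447252] [ 0.22472696  1.55489576 -0.01054131] 0.015340209399083588
```

Request:
{"method": "move_arm", "body": {"series": [[0,0,-0.001,0],[0,0,-0.001,0],[0,0,-0.001,0],[0,0,-0.001,0],[0,0,-0.001,0],[0,0,-0.001,0],[0,0,-0.001,0],[0,0,-0.001,0]], "claw": 1}}

```text
time: 12.5
ee_pos: [0.5863, -0.1854, 0.2022]
eef_rot: [0.993, 0.118, 0.0, -0.0]
ft_force: [-0.6, -0.5, 0.6]
width: 0.0714
```

```bash
python3 - <<'E'
from h import *
s=read_state();print(shift([.5863,-.185,.22],-76.34),s['ft_force'],s['torque'],s['width'])
p,d=snap('scene','scene5')
cv2.imwrite('pics/i.png',cv2.resize(p[50:150,190:310,::-1],None,fx=6,fy=6,interpolation=cv2.INTER_CUBIC))
W=world('scene',d).reshape(-1,3);W=W[~np.isnan(W[:,0])]
q=W[(np.hypot(W[:,0]-.588,W[:,1]+.185)<.03)]
print(np.histogram(q[:,2],bins=np.arange(.17,.25,.004)))
E
```

```text
(array([ 0.0001, -0.0004, -0.0178]), np.float64(-0.0016154048121728827), np.float64(-76.43)) [-0.62721494 -0.49734621  0.63252959] [-0.05394858  0.11423081  0.0183943 ] 0.07140690123113437
(array([31, 22, 30, 28, 27, 35, 58, 74, 33, 23, 23, 71, 10,  0,  0,  0,  0,
        0,  0]), array([0.17 , 0.174, 0.178, 0.182, 0.186, 0.19 , 0.194, 0.198, 0.202,
       0.206, 0.21 , 0.214, 0.218, 0.222, 0.226, 0.23 , 0.234, 0.238,
       0.242, 0.246]))
```

View pics/i.png

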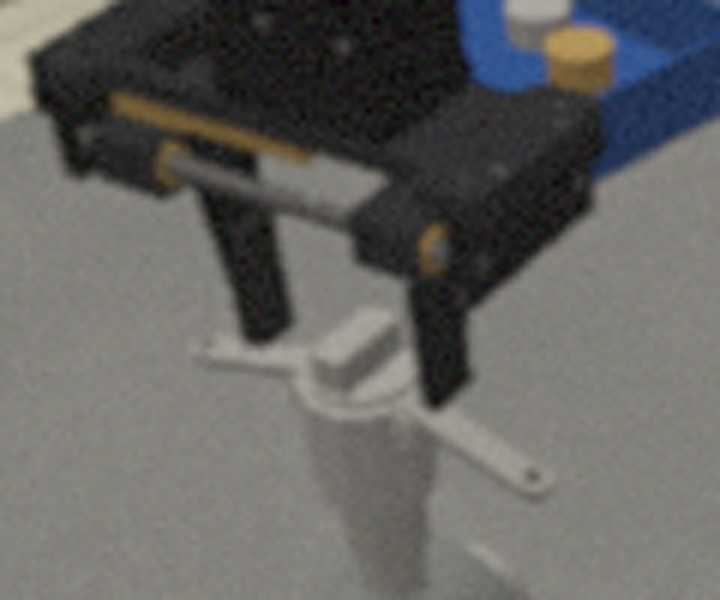

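Request:
{"method": "move_arm", "body": {"series": [[0,0,0,0],[0,0,0,0],[0,0,0.002,0],[0,0,0.004,0],[0,0,0.006,0],[0,0,0.008,0],[0,0,0.01,0],[0,0,0.012,0],[0,0,0.014,0],[0,0,0.016,0],[0,0,0.018,0],[0,0,0.02,0],[0,0,0.02,0]]}}

```text
time: 13.85
ee_pos: [0.5864, -0.1858, 0.1825]
eef_rot: [0.993, 0.118, 0.0, 0.0]
ft_force: [-0.6, -0.3, 3.5]
width: 0.0871
```

```bash
python3 - <<'E'
from h import *
s=read_state();print(shift([.5863,-.185,.154],-76.34),s['ft_force'],s['torque'],s['width'])
p,d=snap('scene','scene6')
cv2.imwrite('pics/j.png',cv2.resize(p[50:150,190:310,::-1],None,fx=6,fy=6,interpolation=cv2.INTER_CUBIC))
E
```

```text
(array([ 0.0001, -0.0008,  0.0285]), np.float64(-0.0019691868304646865), np.float64(-76.45)) [-0.59845139 -0.34307713  3.53040682] [-0.26324961  0.29600905 -0.00705635] 0.08711891522707146
```

View pics/j.png

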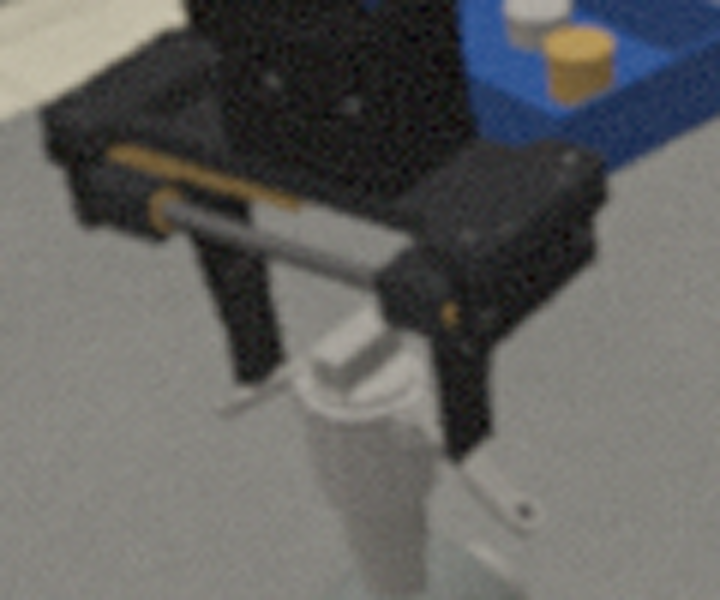

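Request:
{"method": "move_arm", "body": {"series": [[0,-0.0006,0.002,0],[0,-0.0006,0.004,0],[0,-0.0006,0.006,0],[0,-0.0006,0.008,0],[0,-0.0006,0.01,0],[0,-0.0006,0.012,0],[0,-0.0006,0.014,0],[0,-0.0006,0.014,0]]}}

```text
time: 14.7
ee_pos: [0.5865, -0.1846, 0.1683]
eef_rot: [0.993, 0.118, 0.0, -0.0]
ft_force: [0.2, -0.4, 3.6]
width: 0.0871
```

```bash
python3 - <<'E'
from h import *
s=read_state();print(shift([.5863,-.185,.154],-76.34),s['ft_force'],s['torque'],s['width'])
p,d=snap('scene','scene7')
cv2.imwrite('pics/k.png',cv2.resize(p[50:150,190:310,::-1],None,fx=6,fy=6,interpolation=cv2.INTER_CUBIC))
E
```

```text
(array([-0.0003,  0.0003,  0.0143]), np.float64(-0.0013364527896836018), np.float64(-76.42)) [ 0.19506281 -0.38871697  3.61271258] [-0.0971169  -0.03213742  0.01381475] 0.08712801633996302
```

View pics/k.png

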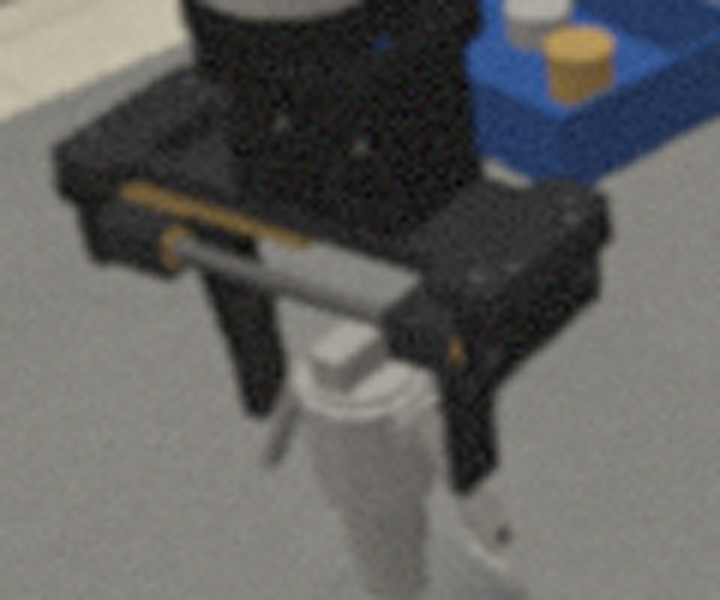

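Request:
{"method": "move_arm", "body": {"series": [[0,0,0.002,0],[0,0,0.004,0],[0,0,0.006,0],[0,0,0.008,0],[0,0,0.01,0],[0,0,0.012,0],[0,0,0.013,0],[0,0,0.013,0]]}}

```text
time: 15.55
ee_pos: [0.5859, -0.1847, 0.1549]
eef_rot: [0.993, 0.118, -0.0, -0.0]
ft_force: [0.4, 0.1, 1.7]
width: 0.0873
```

```bash
python3 - <<'E'
from h import *
s=read_state();print(shift([.5863,-.185,.154],-76.34),s['ft_force'],s['torque'],s['width'])
p,d=snap('scene','scene8')
cv2.imwrite('pics/l.png',cv2.resize(p[50:150,190:310,::-1],None,fx=6,fy=6,interpolation=cv2.INTER_CUBIC))
E
```

```text
(array([0.0003, 0.0004, 0.0009]), np.float64(-0.001624479775947423), np.float64(-76.43)) [0.35565119 0.1162711  1.69716764] [-0.04510588  0.0338414   0.02304759] 0.08726173181992042
```

View pics/l.png

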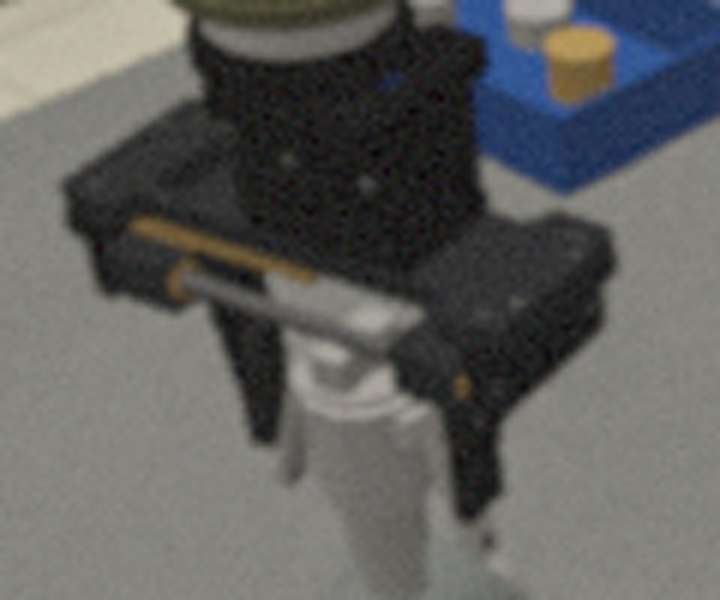

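Request:
{"method": "move_arm", "body": {"series": [[0,0,0,0],[0,0,0,0],[0,0,0,0],[0,0,0,0],[0,0,0,0],[0,0,0,0],[0,0,0,0],[0,0,0,0],[0,0,0,0],[0,0,0,0]], "claw": -1, "newtons": 20}}

```text
time: 16.6
ee_pos: [0.5858, -0.1855, 0.1545]
eef_rot: [0.993, 0.118, -0.0, 0.0]
ft_force: [3.6, -4.3, -12.4]
width: 0.063
```

Request:
{"method": "move_arm", "body": {"series": [[0,0,0,0],[0,0,0,0],[0,0,0,0],[0,0,0,0],[0,0,0,0]], "newtons": 30}}

```text
time: 17.1
ee_pos: [0.5857, -0.1855, 0.1544]
eef_rot: [0.993, 0.118, -0.0, 0.0]
ft_force: [3.7, -4.5, -13.3]
width: 0.0626
```

Request:
{"method": "move_arm", "body": {"series": [[0,0,0,0],[0,0,0,0],[0,0,0,0],[0,0,0,0],[0,0,0,0],[0,0,0,0]], "claw": 1}}

```text
time: 17.7
ee_pos: [0.5862, -0.1847, 0.1553]
eef_rot: [0.993, 0.118, 0.0, -0.0]
ft_force: [-0.1, 1.1, -0.5]
width: 0.0867
```

Request:
{"method": "move_arm", "body": {"series": [[0,0,-0.01,0],[0,0,-0.03,0],[0,0,-0.05,0],[0,0,-0.08,0],[0,0,-0.11,0],[0,0,-0.14,0],[0,0,-0.15,0],[0,0,-0.15,0],[0,0,-0.15,0]]}}

```text
time: 18.6
ee_pos: [0.5858, -0.1847, 0.3044]
eef_rot: [0.993, 0.118, -0.0, -0.0]
ft_force: [0.5, 0.9, -1.4]
width: 0.0869
```

Request:
{"method": "move_arm", "body": {"series": [[0,-0.02,0,0],[0,-0.05,0,0],[0,-0.09,0,0],[0,-0.13,0,0],[0,-0.17,0,0],[0,-0.21,0,0],[0,-0.24,0,0],[0,-0.25,0,0],[0,-0.25,0,0],[0,-0.25,0,0]]}}

```text
time: 19.6
ee_pos: [0.5275, 0.0567, 0.3047]
eef_rot: [0.993, 0.117, -0.0, 0.0]
ft_force: [-0.8, -1.2, 0.6]
width: 0.0869
```

```bash
python3 - <<'E'
from h import *
s=read_state();print(s['time'],s['ft_force'],s['width'])
im=[]
for n in('scene','top'):
    p,d=snap(n,n+'9');im.append(p)
    W=world(n,d).reshape(-1,3);W=W[~np.isnan(W[:,0])]
    ax=np.array([.9717,.2362]);ay=np.array([-.2362,.9717]);c=[.5863,-.185]
    L=np.c_[(W[:,:2]-c)@ax,(W[:,:2]-c)@ay,W[:,2]]
    for z in(.16,.17,.18,.19):
        m=(abs(L[:,0])<.012)&(abs(L[:,1])<.09)&(abs(L[:,2]-z)<.005)
        if m.any():print(n,z,m.sum(),L[m,1].min(),L[m,1].max())
    m=(np.hypot(L[:,0],L[:,1])<.03)&(L[:,2]>.211);q=L[m];print('lug',m.sum(),q.mean(0),np.percentile(q[:,2],[10,50,90]),cv2.minAreaRect((q[:,:2]*1000).astype(np.float32)))
cv2.imwrite('pics/m.png',np.hstack([cv2.resize(im[0][90:160,210:290,::-1],None,fx=5,fy=5,interpolation=cv2.INTER_CUBIC),cv2.resize(im[1][170:240,400:480,::-1],None,fx=5,fy=5,interpolation=cv2.INTER_CUBIC)]))
cv2.imwrite('pics/n.png',im[1][...,::-1])
E
```

```text
19.6 [-0.78899098 -1.23569822  0.64348394] 0.08685161547148794
scene 0.16 34 -0.034085368561516255 0.03156544363525448
scene 0.17 39 -0.03161385988464187 0.03285491384903405
scene 0.18 37 -0.032921414924846 0.03153182143014092
scene 0.19 59 -0.033442468501280166 0.03124200239146997
lug 97 [0.00427127 0.00126677 0.21588638] [0.21306885 0.21646715 0.21772684] ((2.1842823028564453, -0.3899803161621094), (17.45159149169922, 37.506656646728516), 88.92391204833984)
top 0.16 13 0.02062752149731482 0.03171498386962675
top 0.17 15 0.020289271465093826 0.03299373451834545
top 0.18 20 0.01879019180596188 0.0320273227178977
top 0.19 91 -0.03250300804885999 0.032369759812171967
lug 166 [-0.00080317  0.00102815  0.21648641] [0.21447653 0.21643966 0.21856463] ((-0.5733146667480469, 0.3542799949645996), (15.974835395812988, 35.674686431884766), 88.93293762207031)
```

View pics/m.png

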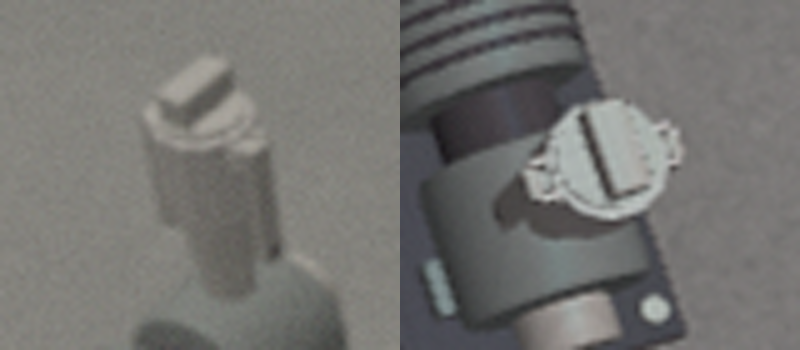

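View pics/n.png

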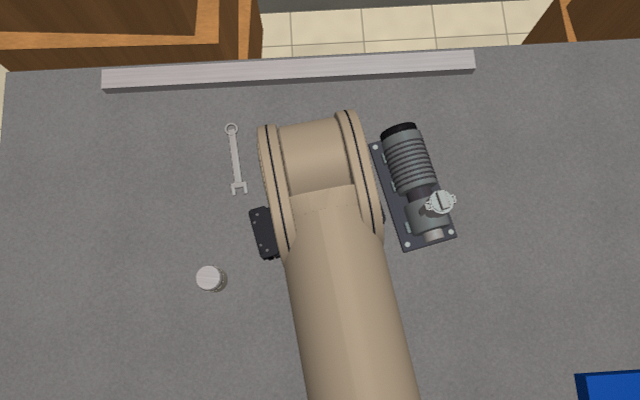

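Both handles lie flat, with outer faces at about ±32 mm (63.4 mm over both expected). The plug is centred and level, with its lug top at 0.2165 m. The robot is clear, so I'm handing in.

```bash
python3 -c "
from bench import r,read_state
print(r.close_job())"
```

```text
the job is handed in; nothing more can be done
None
```

The plug is pressed home in the coupler and both cam arms are shut over it. I handed the job in about 20 s into the 64 s limit; closing it reports no verdict.

**What I did:**
- I gripped the plug by its lug, lined it up over the coupler from camera checks, and lowered it in small steps.
- I pressed until the seal's hard stop, at a net push of about 20 N (the limit is 60 N), with both arms still standing out at roughly 1.25 and 1.4 rad.
- I opened the fingers and lowered them over both arms, so they swung down together, then closed them with 20 to 30 N of grip until both arms were shut.

**Last checks:**
- **Cam arms:** the fingers stopped at 63.0 mm under the first 20 N squeeze, against 63.4 mm expected over the shut arms. In the depth images both arms' outer faces lie 31 to 34 mm from the axis along their whole length.
- **Plug:** it stands upright, with its lug top at 0.2165 m. That is about 21 mm above the mouth, which matches a seal pressed down by about 7 to 8 mm.
- **Robot:** it is well clear and touching nothing. I never sent it near the can or the wrench. The nipple is hidden behind the arm in the last top view, so I could not recheck its position there.

**Disagreement:** the two cameras differ by about 3 mm in world x. I used the mean for positioning. The top camera puts the plug within 1 mm of the axis and the scene camera about 2 mm off it.

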